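Hold the glass reference block in the beam of the honey colour tester

ROBOT

A 6-joint arm with a two-finger parallel gripper is mounted at the origin on a cart in front of the work surface, level with it; the furniture and walls round the work are solid. World frame = base frame: x ahead of the robot, y to its left, z up, the work surface at z = 0. Lengths are in m, angles in degrees, forces in N, time in s.
With the tool pointing down it reaches from about 0.25 to 0.8 m from the base axis. Payload 8.5 kg.
Tool frame: the origin (TCP) lies between the finger pads; the fingertips stand 19 mm ahead of it and the grasp point (between the pads) is the TCP (r.tips_ahead is the distance from the TCP to the fingertips, in m); z points along the fingers, y is the line along which they close (so a half turn about z gives the same grasp; the last joint's range is limited). The gripper opens to 85 mm and grips with 20 to 120 N. Pads are 22 mm wide; open, the fingers measure 114 mm over their backs; the gripper's body (76 mm by 85 mm) begins 54 mm behind the grasp point. The pads swing forward as they close: fully open they stand 13 mm farther back than shut.
Start: joints at [-64.744, 13.648, -0.773, 75.585, 0, 90], TCP at [0.224, -0.475, 0.25] pointing down, gripper open.
Joint ranges: [-152.45, 152.45], [-59.26, 108.67], [-65.41, 83.53], [-104.44, 129.93], [-82.83, 76.93], [-180, 180]. Speed limits (degrees/s): [127.2, 127.2, 159.86, 180, 180, 180].

INTERFACE

Orientations are given as [roll, pitch, yaw] about the fixed x, y, z axes, in that order (R = Rz(yaw) Ry(pitch) Rx(roll)).
In Python, from workcell import status, read_camera, camera_params, r gives the robot as it stands.
- The arm moves only by the shell command python3 -m inch 'ROWS'. ROWS is JSON, a list of rows, each a list of 7 numbers: the shift along the tool's x, y, z in units of 40 mm (1.0 is 40 mm), then the turn, a rotation vector about the tool's x, y, z in units of 5 degrees (1.0 is 5 degrees), then the opening, from -1 (shut) to 1 (fully open). A call has 1 to 20 rows; each row shifts and turns the commanded pose from where the row before left it, along the tool's axes as they then stand; what a row does not reach is not made up. A row lasts 1/10 s, in which the tool goes at most 50 mm and 8.59 degrees, less where a joint would pass 70% of its speed; a pose out of reach is approached as far as the arm can. A call is refused whole if a number of a shift passes 1 or a number of a turn 1, either way. A call with a gripper value outside its range is refused whole. The fingers move at their own pace and stop on an object; the grip force is fixed at half the most. Time passes only in rows, so rows that do not move let the fingers close. It gives the time, the measured TCP pose, the force, the opening and the grip force at its end, in the units of the state.
- status.state(): the state, without advancing time (a new reading comes with each control period).
- read_camera(name): name is "scene" or "side" or "wrist"; returns the picture (480x640x3 uint8, red, green, blue); there is no depth.
- camera_params(name): a dict with "vfov" (degrees; the focal length in pixels is half the picture's height over the tangent of half this angle, whatever the lens; pixels are square), "cx", "cy" (the principal point, pixels), "R" (3x3) and "t" (3): a world point X has camera coordinates R X + t; the wrist camera has in their place "T_tool_cam" (4x4, takes a point from camera to tool coordinates, whose origin is the TCP and whose axes are the flange's). Camera axes: x right, y down, z forward; pixel columns grow to the right and rows downward; lengths in m; the calibration is good to about 2 mm. A picture is of the moment at which its call begins: read the wrist's pose just before it. camera_params takes no time and is no camera call.
- r.hand_in(): hands the job in; it is judged then, once.
The state is a dict: "time": time; "joints": joint angles; "dq": joint speeds; "joint_efforts": joint torques, N m; "ee_pos": TCP position; "tool_rot": TCP orientation; "contact_force": force on the tool from outside, world axes, zero at the start; "torque": the same for the moment, N m; "finger_gap": finger opening in m; "grip_force": force on a finger pad.
Only numpy, scipy, OpenCV 4.12 (cv2) and the standard library are available. Lean on these libraries where they do the work, as an engineer would, in place of code of your own. Each camera call takes 0.05 s, during which the arm holds its last target. There are 200 camera calls.

TASK

Lift the dome lid off its wooden stand by the knob and set it down upright on the bare worktop without dropping it. Then take the little glass block from the stand by its two frosted faces only, never touching its clear windows, and hold it upright in the gap of the colour tester, in mid-air, with its windows square to the light path and the middle of the windows centred between the two lenses. Do not bump the tester or disturb the honey jar, mug or snack pack; finish while still holding the block there, with nothing else carrying it.

Things in the scene. Friction and masses are not known exactly. Their poses are not given: they have to be found in the camera images.
- stand: Fixed round wooden stand, 132 mm across; origin at the centre of its underside on the worktop, z up. Its rim is 12 mm high, a raised middle 86 mm across is 18 mm high; the glass block stands on the raised middle at the stand's centre, inside a wooden frame 5 mm high with 2 mm play, and the lid stands on the rim, around the middle.
- lid: Loose white ceramic dome lid with a wooden knob, 104 mm across, 120 mm high over all, hollow and open below, about 0.22 kg; origin at the centre of its open underside, z up through the knob. At the start it stands on the stand's rim (origin 12 mm over the worktop) and hides the block, whose top is 62 mm above the lid's underside: lift it straight up at least 70 mm before moving it sideways. Its flat top is 80 mm above its origin.
- lid_knob (a point): Grip point on the lid's axis, in the round knob's head, 107 mm above the lid's underside. The head is 26 mm across and reaches from 98 to 120 mm; the neck below it is thinner, and the dome's top is at 80 mm.
- block: Loose upright glass reference block, about 0.08 kg, 24 mm along its x, 34 mm along its y, 56 mm high; origin at the centre of its underside, z up. It stands 18 mm over the worktop on the stand, turned at some angle. The two frosted faces (matt white, 24 mm wide, 56 mm high) are its +y and -y faces, 34 mm apart: grip it across y, about 38 to 42 mm above its underside. The two clear windows face +x and -x.
- block_mid (a point): Middle of the block's windows, on its vertical axis, 26 mm above its underside: this point is to be centred on the light path.
- block_frosted: The block's two matt white frosted side plates, each 6 mm thick, full height, on its +y and -y sides; same origin and axes as the block. The only faces to grip.
- block_windows: The clear glass between the frosted plates, 22 mm wide along y, 52 mm high, its window faces (+x and -x) 2 mm behind the edges of the frosted plates; same origin and axes as the block. Must not be touched by the gripper or arm.
- tester: Fixed colour tester: grey base plate 170 mm (x) by 80 mm (y), 12 mm thick, with a white tower at each end of x (50 mm wide in y, tops at 114 mm). Lamp and reader lenses on dark barrels 26 mm across face each other along x across an open gap 80 mm long, open to both y sides and above. Origin at the centre of its underside, z up; the light path is its x axis, raised 90 mm.
- tester_beam (a point): Middle of the light path, half way between the two lenses, 90 mm above the worktop.
- honey_jar: Bystander: honey jar with green cap, 52 mm across, 98 mm high; origin at the centre of its underside.
- mug: Bystander: pale green mug, 86 x 129 mm with its handle, 128 mm high; origin at the centre of its underside.
- snack: Bystander: wrapped snack lying flat, 40 x 75 x 16 mm; origin at the centre of its underside.
There are look-alikes about, which are no part of the job. Of the things that look like the stand, the smallest one is meant.

How it is judged:
By the outcome, as a careful person would: the job done as asked, in the order asked, and still so for the second after the job is handed in, while the arm keeps its last pose, push and grip.
It also fails if it takes over 61 s, if anything falls off the work surface, if the arm or the gripper's body presses on something with over 40 N, if the wrist force passes 120 N, or if a joint passes its speed limit or range.

## Working session

There is one attempt and no reset: what is moved stays moved. The work goes in short steps, Python scripts to look and compute and a shell command to move; the robot and the scene stay as the last step left them, time stands still between calls to the robot, and variables do not carry over. Pictures are saved under pics/ and viewed, at most 10 in all, crops included, and the job is handed in when it is done.

```bash
mkdir -p pics; ls
cat > h.py <<'E'
import numpy as np, cv2
from workcell import status, read_camera, camera_params, r
from scipy.spatial.transform import Rotation as Ro
def K(p): return 240/np.tan(np.radians(p['vfov'])/2)
def cam(name, st=None):
    p=camera_params(name); f=K(p)
    if 'R' in p: R=np.array(p['R']);t=np.array(p['t']); return f,p['cx'],p['cy'],R,t
    st=st or status.state(); T=np.eye(4); T[:3,:3]=Ro.from_euler('xyz',st['tool_rot'],degrees=True).as_matrix(); T[:3,3]=st['ee_pos']
    M=np.linalg.inv(T@np.array(p['T_tool_cam'])); return f,p['cx'],p['cy'],M[:3,:3],M[:3,3]
def plane(c,u,v,z):
    f,cx,cy,R,t=c; o=-R.T@t; d=R.T@np.array([(u-cx)/f,(v-cy)/f,1]); return o+d*(z-o[2])/d[2]
def proj(c,X):
    f,cx,cy,R,t=c; q=R@np.array(X)+t; return np.array([cx+f*q[0]/q[2],cy+f*q[1]/q[2]])
def tri(obs):
    A=[];b=[]
    for c,u,v in obs:
        f,cx,cy,R,t=c; o=-R.T@t; d=R.T@np.array([(u-cx)/f,(v-cy)/f,1]); d/=np.linalg.norm(d); P=np.eye(3)-np.outer(d,d); A.append(P); b.append(P@o)
    return np.linalg.lstsq(np.vstack(A),np.hstack(b),rcond=None)[0]
def snap(name,fn):
    im=read_camera(name); cv2.imwrite('pics/'+fn,im[:,:,::-1]); return im
E
python3 - <<'E'
from h import *
print(status.state())
for n in ['scene','side','wrist']:
    snap(n,n+'0.png'); p=camera_params(n); print(n,p)
E
```

```text
pics
{'time': 0.0, 'joints': array([-6.47433708e+01,  1.36790768e+01, -8.15227509e-01,  7.55832029e+01,
        8.03770599e-04,  8.99998982e+01]), 'dq': array([-0.0366038 , -0.07490672, -0.05840034, -0.01941969,  0.01405583,
       -0.01484219]), 'joint_efforts': array([ 2.58818043e-03, -5.38780761e+01,  3.46435940e+01,  1.87126180e-02,
        1.02939287e-04,  6.37833168e-06]), 'ee_pos': array([ 0.22385049, -0.47447918,  0.24970646]), 'tool_rot': array([-1.79922493e+02, -8.03907594e-04,  2.52567300e+01]), 'contact_force': array([ 0.32782254,  0.67262961, -0.39742277]), 'torque': array([0.01667772, 0.0435412 , 0.00013029]), 'grip_force': 0.0, 'finger_gap': 0.08525657965988266}
scene {'vfov': 48.14840929946767, 'cx': 317.28518773673125, 'cy': 249.60107696099428, 'R': array([[-0.79639663, -0.60477036, -0.00228385],
       [-0.43599748,  0.57675561, -0.69083946],
       [ 0.41911646, -0.54918647, -0.72300458]]), 't': array([0.36890283, 0.35757405, 1.1221845 ])}
side {'vfov': 51.44161108591671, 'cx': 326.06989403503763, 'cy': 240.96968102244023, 'R': array([[-0.99861647, -0.05248978, -0.00315672],
       [-0.02716073,  0.56627333, -0.82376988],
       [ 0.04502706, -0.82254443, -0.56691553]]), 't': array([0.53995482, 0.14677137, 1.49431773])}
wrist {'vfov': 59.48484368106107, 'cx': 310.7845626534858, 'cy': 243.18879524142125, 'T_tool_cam': array([[ 2.89038176e-04, -9.62854413e-01, -2.70020918e-01,
         6.94859803e-02],
       [ 9.99999896e-01,  3.73456439e-04, -2.61261369e-04,
        -8.81222890e-04],
       [ 3.52397712e-04, -2.70020814e-01,  9.62854421e-01,
        -1.23062661e-01],
       [ 0.00000000e+00,  0.00000000e+00,  0.00000000e+00,
         1.00000000e+00]])}
```

View pics/scene0.png

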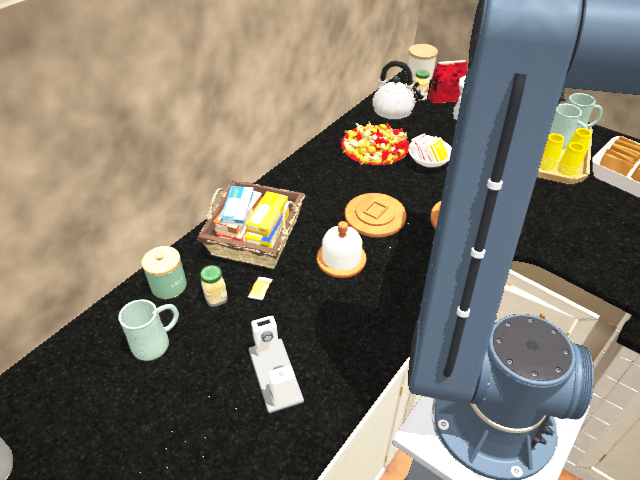

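View pics/side0.png

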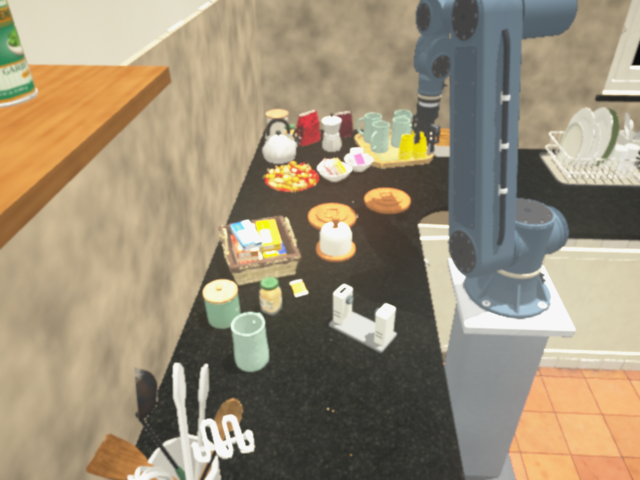

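Things that look like the stand: scene (342,258), carrying the dome and looking smallest; scene (376,214), bare with a frame; and scene (438,215), half hidden by the arm. In the side view they are at (336,250), (332,215) and (388,200). I choose the one with the lid. The tester is at scene (275,375), the jar at (213,285), the mug at (148,330) and the snack at (260,288). Next, a close crop and first measurements.

Run:
```python
from h import *
a=cv2.imread('pics/scene0.png')[180:420,190:450]; b=cv2.imread('pics/side0.png')[190:360,250:430]
A=cv2.resize(a,None,fx=1.6,fy=1.6,interpolation=cv2.INTER_CUBIC); A=cv2.resize(a,(400,369),interpolation=cv2.INTER_CUBIC); B=cv2.resize(b,(391,369),interpolation=cv2.INTER_CUBIC)
cv2.imwrite('pics/crop0.png',np.hstack([A,B]))
S=cam('scene');D=cam('side')
print('knob',tri([(S,343,228),(D,337,226)]))
for n,u,v in [('stand',342,260),('frame',376,212),('third',438,215),('jar',216,300),('mug',149,352),('snack',260,289)]: print(n,plane(S,u,v,0.01))
for n,u,v in [('stand',336,250),('frame',332,215),('third',388,200)]: print(n,plane(D,u,v,0.01))
# widths
for u1,u2,v in [(317,366,258),(345,407,214)]: print(np.linalg.norm(plane(S,u1,v,0.012)-plane(S,u2,v,0.012)))
```

```text
knob [ 0.51962311 -0.1857885   0.10136519]
stand [ 0.51222826 -0.17296193  0.01      ]
frame [ 0.54305583 -0.38615162  0.01      ]
third [ 0.39383942 -0.48284402  0.01      ]
jar [0.68343489 0.12540859 0.01      ]
mug [0.69872031 0.32627191 0.01      ]
snack [0.61976125 0.03302244 0.01      ]
stand [ 0.51653448 -0.16707444  0.01      ]
frame [ 0.53920205 -0.38737186  0.01      ]
third [ 0.32822755 -0.50788533  0.01      ]
0.1301409733922549
0.17834611511647455
```

View pics/crop0.png

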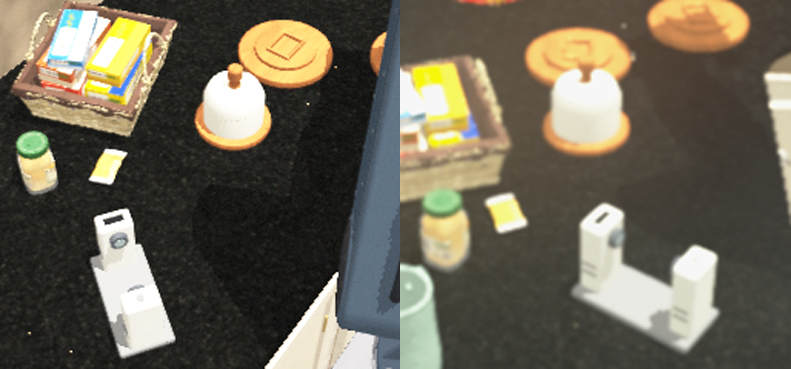

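The lidded stand measures 130 mm, against 178 mm for the bare framed one, so it is the right one. Its dome is at crop (234,105). Moving over it for a close wrist view.

```bash
python3 -m inch '[[0.98,-0.38,0,0,0,0,1],[0.98,-0.38,-0.2,0,0,0,1],[0.98,-0.38,-0.2,0,0,0,1],[0.98,-0.38,-0.2,0,0,0,1],[0.98,-0.38,-0.2,0,0,0,1],[0.98,-0.38,-0.2,0,0,0,1],[0.98,-0.38,-0.2,0,0,0,1],[0.98,-0.38,0,0,0,0,1],[0.98,-0.38,0,0,0,0,1],[0.8,-0.3,0,0,0,0,1],[0,0,0,0,0,0,1],[0,0,0,0,0,0,1],[0,0,0,0,0,0,1]]'
cat >> h.py <<'E'
def to(target,yaw=None):
    "shift in tool axes (units) from measured pose to target; turn about tool z (units)"
    st=status.state(); R=Ro.from_euler('xyz',st['tool_rot'],degrees=True).as_matrix()
    s=R.T@(np.array(target)-st['ee_pos'])/0.04
    dy=None if yaw is None else -(((yaw-st['tool_rot'][2])+90)%180-90)/5
    print('pose',np.round(st['ee_pos'],4),np.round(st['tool_rot'],2),'shift',np.round(s,2),'turn',dy)
E
python3 - <<'E'
from h import *
st=status.state(); W=cam('wrist',st); im=snap('wrist','w1.png'); print(st['ee_pos'],st['tool_rot'],st['joints'])
S=cam('scene')
for u,v in [(248.5,346),(282,340.6),(303,401),(269,411.5)]: print(plane(S,u,v,0.012))
h=cv2.cvtColor(im,cv2.COLOR_RGB2HSV); m=((h[...,0]>5)&(h[...,0]<22)&(h[...,1]>110)).astype('u1')*255
n,l,s,c=cv2.connectedComponentsWithStats(m)
for i in range(1,n):
    if s[i,4]>300: print(s[i],c[i])
E
```

```text
time: 1.45
ee_pos: [0.5079, -0.1765, 0.2982]
tool_rot: [-180.0, 0.0, 25.2]
contact_force: [0.5, 0.8, 0.3]
finger_gap: 0.0853
grip_force: 0.0
[ 0.507942   -0.17645891  0.29816599] [-1.79982447e+02  3.35004804e-02  2.52351545e+01] [-1.91513843e+01  1.43414312e+01  7.13533341e+00  8.28301210e+01
 -1.08894971e-02  1.35613470e+02]
[0.52710498 0.17769958 0.012     ]
[0.47507989 0.11975604 0.012     ]
[0.3415957  0.21029065 0.012     ]
[0.38351073 0.27209512 0.012     ]
[ 252  117  137  120 2609] [310.8551169  146.93407436]
[  415   163   180   170 13175] [520.03696395 233.18193548]
[310 191  32  36 483] [324.70186335 205.53623188]
[  0 324  23  28 360] [  7.86666667 336.01666667]
[428 402  32  46 573] [443.02617801 422.68935428]
[195 409  71  48 961] [226.56087409 431.9219563 ]
```

View pics/w1.png

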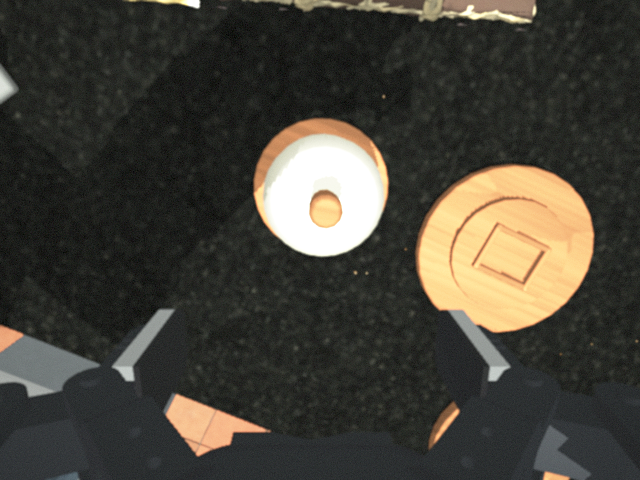

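The wrist view shows the knob at (325,206), the dome centred near (326,195), and the stand's disc at about (320,182). The bare framed stand is on the right at (507,250). Computing the knob's axis and the approach shift.

Run:
```python
from h import *
st=status.state(); W=cam('wrist',st); im=cv2.imread('pics/w1.png')[:,:,::-1].copy()
h=cv2.cvtColor(im,cv2.COLOR_RGB2HSV)
print('knob',plane(W,324.7,205.5,0.124))
# stand rim outer edge: largest-radius orange arc at z=0.012
m=((h[...,0]>5)&(h[...,0]<22)&(h[...,1]>110)); lid=((h[...,1]<60)&(h[...,2]>120))
u=(m|lid).astype('u1')*255; u[:100]=0;u[300:]=0;u[:,:220]=0;u[:,400:]=0
P=max(cv2.findContours(u,0,1)[0],key=cv2.contourArea)[:,0]
X=np.array([plane(W,a,b,0.012)[:2] for a,b in P if b<185])
def circ(X):
    A=np.c_[2*X,np.ones(len(X))]; s=np.linalg.lstsq(A,(X**2).sum(1),rcond=None)[0]; return s[:2],np.sqrt(s[2]+s[0]**2+s[1]**2)
print('stand',circ(X))
S=cam('scene'); print('edge',[plane(S,a,b,0) for a,b in [(413,310),(325,470)]])
to([*plane(W,324.7,205.5,0.124)[:2],0.12])
```

```text
knob [ 0.52443384 -0.17883367  0.124     ]
stand (array([ 0.52264355, -0.1780286 ]), np.float64(0.06386249388320829))
edge [array([ 0.281086  , -0.14972321,  0.        ]), array([0.2201472 , 0.29509402, 0.        ])]
pose [ 0.5078 -0.1767  0.2983] [-1.7999e+02  2.0000e-02  2.5190e+01] shift [0.35 0.23 4.46] turn None
```

```bash
python3 -m inch '[[0.2,0.12,0.4,0,0,0,1],[0.15,0.11,0.6,0,0,0,1],[0,0,0.7,0,0,0,1],[0,0,0.7,0,0,0,1],[0,0,0.6,0,0,0,1],[0,0,0.3,0,0,0,1],[0,0,0,0,0,0,1],[0,0,0,0,0,0,1],[0,0,0,0,0,0,1]]'
python3 - <<'E'
from h import *
st=status.state(); W=cam('wrist',st); im=snap('wrist','w2.png')
h=cv2.cvtColor(im,cv2.COLOR_RGB2HSV); m=((h[...,0]>5)&(h[...,0]<22)&(h[...,1]>110)).astype('u1')*255
n,l,s,c=cv2.connectedComponentsWithStats(m)
for i in range(1,n):
    if s[i,4]>800: print(s[i],c[i],plane(W,*c[i],0.124))
to([0.524,-0.1785,0.121])
print(proj(W,[0.524,-0.1785,0.132]))
E
```

```text
time: 2.4
ee_pos: [0.5257, -0.1788, 0.1677]
tool_rot: [179.9, -0.1, 25.2]
contact_force: [0.2, -0.6, -0.4]
finger_gap: 0.0854
grip_force: 0.0
[ 214  138  193  118 5078] [302.98897204 174.26880662] [ 0.57015791 -0.15352526  0.124     ]
[  444   202   196   196 27112] [561.26095456 293.31912068] [ 0.57143998 -0.27454343  0.124     ]
[ 284  259   57   75 3015] [311.73731343 297.49718076] [ 0.52430681 -0.17900087  0.124     ]
pose [ 0.5257 -0.1787  0.1676] [ 1.7992e+02 -9.0000e-02  2.5240e+01] shift [-0.04 -0.03  1.17] turn None
[310.37513945 305.32144136]
```

View pics/w2.png

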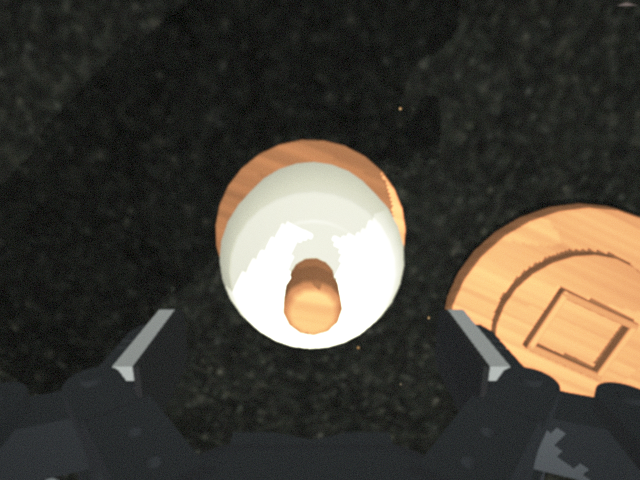

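The knob's top sits at (312,307), within 3 px of the prediction (310,305), and is midway between the fingers. Descending and closing.

```bash
python3 -m inch '[[-0.04,-0.03,0.4,0,0,0,1],[0,0,0.4,0,0,0,1],[0,0,0.27,0,0,0,1],[0,0,0.1,0,0,0,1],[0,0,0,0,0,0,1],[0,0,0,0,0,0,0.3],[0,0,0,0,0,0,-0.1],[0,0,0,0,0,0,-0.4],[0,0,0,0,0,0,-1],[0,0,0,0,0,0,-1],[0,0,0,0,0,0,-1],[0,0,0,0,0,0,-1],[0,0,0,0,0,0,-1],[0,0,0,0,0,0,-1],[0,0,0,0,0,0,-1]]'
```

```text
time: 3.95
ee_pos: [0.5236, -0.1784, 0.1199]
tool_rot: [179.9, -0.0, 25.2]
contact_force: [1.5, -3.8, 5.2]
finger_gap: 0.0237
grip_force: 59.1
```

```bash
python3 -m inch '[[0,0,-0.05,0,0,0,-1],[0,0,-0.1,0,0,0,-1],[0,0,-0.15,0,0,0,-1],[0,0,-0.2,0,0,0,-1],[0,0,-0.25,0,0,0,-1],[0,0,-0.25,0,0,0,-1],[0,0,-0.25,0,0,0,-1],[0,0,-0.25,0,0,0,-1],[0,0,-0.25,0,0,0,-1],[0,0,-0.25,0,0,0,-1],[0,0,-0.25,0,0,0,-1],[0,0,-0.25,0,0,0,-1],[0,0,-0.1,0,0,0,-1],[0,0,0,0,0,0,-1],[0,0,0,0,0,0,-1]]'
python3 - <<'E'
from h import *
to([0.43,0.0,0.22]); snap('scene','s2.png')
E
```

```text
time: 5.45
ee_pos: [0.523, -0.1779, 0.2232]
tool_rot: [-180.0, 0.0, 25.3]
contact_force: [0.1, -0.1, -3.1]
finger_gap: 0.0238
grip_force: 58.9
pose [ 0.523  -0.1779  0.2232] [-1.7997e+02  2.0000e-02  2.5260e+01] shift [-0.2  -5.01  0.08] turn None
```

View pics/s2.png

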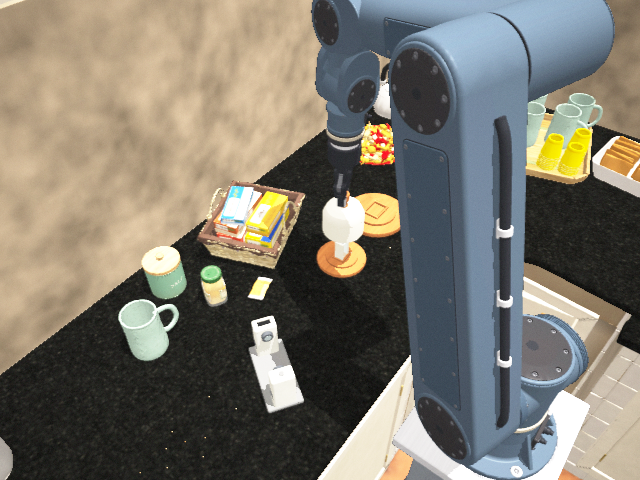

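The lid is hanging level at (343,220), clear of the block, which stands on the stand at (342,248). Carrying the lid to bare worktop at about (0.43, 0.0).

```bash
python3 -m inch '[[0,-0.1,0,0,0,0,-1],[0,-0.25,0,0,0,0,-1],[-0.02,-0.4,0,0,0,0,-1],[-0.02,-0.5,0,0,0,0,-1],[-0.02,-0.5,0,0,0,0,-1],[-0.02,-0.5,0,0,0,0,-1],[-0.02,-0.5,0,0,0,0,-1],[-0.02,-0.5,0,0,0,0,-1],[-0.02,-0.5,0,0,0,0,-1],[-0.02,-0.5,0,0,0,0,-1],[-0.02,-0.4,0,0,0,0,-1],[-0.02,-0.25,0,0,0,0,-1],[0,-0.1,0,0,0,0,-1],[0,0,0.2,0,0,0,-1],[0,0,0.4,0,0,0,-1],[0,0,0.4,0,0,0,-1],[0,0,0.4,0,0,0,-1],[0,0,0.4,0,0,0,-1],[0,0,0.3,0,0,0,-1],[0,0,0.2,0,0,0,-1]]'
python3 -m inch '[[0,0,0.1,0,0,0,-1],[0,0,0.1,0,0,0,-1],[0,0,0,0,0,0,-1],[0,0,0,0,0,0,-1],[0,0,0,0,0,0,-1]]'
```

```text
time: 7.5
ee_pos: [0.4302, -0.001, 0.1301]
tool_rot: [-180.0, 0.1, 25.2]
contact_force: [-0.2, 0.3, -1.8]
finger_gap: 0.024
grip_force: 59.0
time: 8.0
ee_pos: [0.4309, -0.0005, 0.1239]
tool_rot: [180.0, -0.0, 25.3]
contact_force: [0.4, -0.4, -2.3]
finger_gap: 0.0241
grip_force: 59.0
```

```bash
python3 -m inch '[[0,0,0.1,0,0,0,-1],[0,0,0.1,0,0,0,-1],[0,0,0.08,0,0,0,-1],[0,0,0.05,0,0,0,-1],[0,0,0.03,0,0,0,-1],[0,0,0,0,0,0,-1],[0,0,0,0,0,0,-1],[0,0,0,0,0,0,-1]]'
```

```text
time: 8.8
ee_pos: [0.4306, -0.0005, 0.1092]
tool_rot: [-180.0, -0.0, 25.3]
contact_force: [-0.1, -0.0, -2.0]
finger_gap: 0.0236
grip_force: 59.1
```

```bash
python3 -m inch '[[0,0,0.03,0,0,0,-1],[0,0,0,0,0,0,-1],[0,0,0,0,0,0,-1]]'; python3 -m inch '[[0,0,0.03,0,0,0,-1],[0,0,0,0,0,0,-1],[0,0,0,0,0,0,-1]]'
```

```text
time: 9.1
ee_pos: [0.4307, -0.0005, 0.108]
tool_rot: [180.0, -0.0, 25.3]
contact_force: [0.3, -0.2, -2.6]
finger_gap: 0.0241
grip_force: 59.1
time: 9.4
ee_pos: [0.4314, -0.0008, 0.1076]
tool_rot: [179.9, -0.1, 25.2]
contact_force: [-0.4, -2.2, 8.6]
finger_gap: 0.0239
grip_force: 60.0
```

Touchdown: the force went from -2.6 to +8.6 N. Releasing, rising, then looking.

```bash
python3 -m inch '[[0,0,0,0,0,0,-0.3],[0,0,0,0,0,0,-0.2],[0,0,0,0,0,0,0.2],[0,0,0,0,0,0,0.7],[0,0,0,0,0,0,1],[0,0,0,0,0,0,1],[0,0,0,0,0,0,1],[0,0,0,0,0,0,1],[0,0,-0.2,0,0,0,1],[0,0,-0.5,0,0,0,1],[0,0,-0.8,0,0,0,1],[0,0,-1,0,0,0,1],[0,0,-1,0,0,0,1],[0,0,-0.8,0,0,0,1],[0,0,-0.3,0,0,0,1],[0,0,0,0,0,0,1],[0,0,0,0,0,0,1]]'
python3 - <<'E'
from h import *
to([0.49,-0.178,0.25])
E
```

```text
time: 11.1
ee_pos: [0.4304, -0.0005, 0.2905]
tool_rot: [-180.0, -0.0, 25.3]
contact_force: [-0.0, -0.6, -0.7]
finger_gap: 0.0854
grip_force: 0.0
pose [ 0.4304 -0.0005  0.2905] [-179.99   -0.     25.26] shift [-0.55  4.65  1.01] turn None
```

```bash
python3 -m inch '[[-0.05,0.4,0,0,0,0,1],[-0.05,0.8,0,0,0,0,1],[-0.05,0.9,0.1,0,0,0,1],[-0.05,0.9,0.2,0,0,0,1],[-0.05,0.8,0.2,0,0,0,1],[-0.05,0.6,0.2,0,0,0,1],[0,0.25,0.1,0,0,0,1],[0,0,0,0,0,0,1],[0,0,0,0,0,0,1],[0,0,0,0,0,0,1]]'
python3 - <<'E'
from h import *
st=status.state(); print(st['ee_pos'],st['tool_rot']); im=snap('wrist','w3.png'); snap('scene','s3.png')
W=cam('wrist',st); print(proj(W,[.523,-.1785,.074]))
a=im; b=cv2.imread('pics/s3.png')[200:420,230:390,::-1]; b=cv2.resize(b,(240,330),interpolation=cv2.INTER_CUBIC)
u,v=proj(W,[.523,-.1785,.074]).astype(int); a=a[max(0,v-130):v+110,max(0,u-150):u+150]
print(max(0,u-150),max(0,v-130)); a=cv2.resize(a,None,fx=1.8,fy=1.8,interpolation=cv2.INTER_CUBIC)
c=np.zeros((450,790,3),'u1'); c[:a.shape[0],:a.shape[1]]=a; c[:330,545:785]=b; cv2.imwrite('pics/c3.png',c[:,:,::-1])
E
```

```text
time: 12.1
ee_pos: [0.4988, -0.1729, 0.259]
tool_rot: [-180.0, -0.0, 25.3]
contact_force: [0.7, -0.3, 0.2]
finger_gap: 0.0852
grip_force: 0.0
[ 0.49878134 -0.1728642   0.25898359] [-1.79985417e+02 -9.06630326e-03  2.53083775e+01]
[333.09328363 195.78153718]
183 65
```

View pics/c3.png

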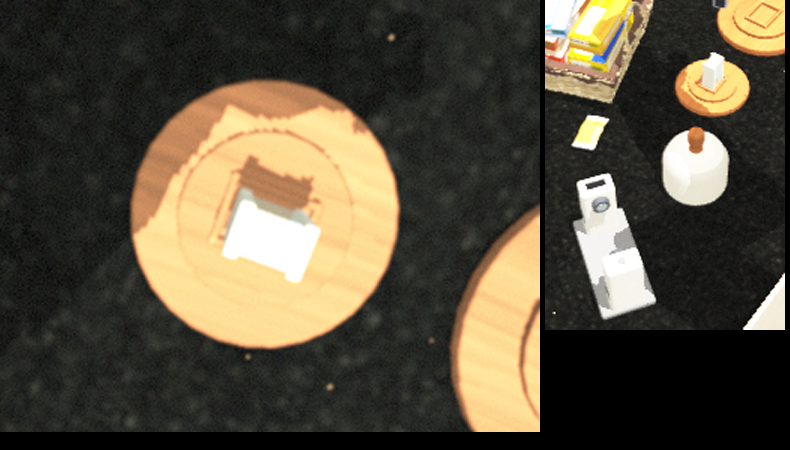

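The lid stands upright on the worktop at the right of the crop (695,165). The block's white H-shaped top is centred near crop (270,240), with the frosted plates at its left (230,230) and right (308,255) ends. Measuring its pose.

```bash
cat > blk.py <<'E'
from h import *
import sys
st=status.state(); W=cam('wrist',st); im=read_camera('wrist') if len(sys.argv)<3 else cv2.imread(sys.argv[2])[:,:,::-1].copy()
zt=float(sys.argv[1]); u0,v0=proj(W,[.5235,-.1785,zt])
h=cv2.cvtColor(im,cv2.COLOR_RGB2HSV); m=((h[...,1]<40)&(h[...,2]>205)).astype('u1')*255
n,l,s,c=cv2.connectedComponentsWithStats(m)
i=min((i for i in range(1,n) if s[i,4]>400),key=lambda i:np.hypot(*(c[i]-[u0,v0]))); print(s[i])
P=max(cv2.findContours((l==i).astype('u1'),0,1)[0],key=cv2.contourArea)[:,0]
X=np.float32([plane(W,a,b,zt)[:2]*1000 for a,b in P]); (cx,cy),(w,hh),a=cv2.minAreaRect(X)
if w<hh: a+=90
a=(a+90)%180-90   # direction of long axis in world
print('centre',cx,cy,'size',w,hh,'long axis deg',a)
yaw=a+90; print('yaw',(yaw+90)%180-90)
to([cx/1000,cy/1000,0.058],yaw)
E
python3 blk.py 0.074 pics/w3.png
python3 - <<'E'
from h import *
print(status.state()['joints'])
E
```

```text
[ 307  171   54   51 1468]
centre 522.7984008789062 -179.42636108398438 size 28.118104934692383 35.306156158447266 long axis deg -85.31497144699097
yaw 4.685028553009033
pose [ 0.499  -0.173   0.2592] [ 1.7998e+02 -3.0000e-02  2.5320e+01] shift [0.47 0.4  5.03] turn 4.12718777453739
[-1.91263015e+01  1.37709452e+01  7.04963740e-01  7.68991226e+01
  1.09159971e-02  1.35552739e+02]
```

```bash
python3 -m inch '[[0.1,0.1,0,0,0,-0.4,1],[0.2,0.1,0,0,0,-1,1],[0.17,0.2,0,0,0,-1,1],[0,0,0,0,0,-1,1],[0,0,0,0,0,-1,1],[0,0,0,0,0,-1,1],[0,0,0,0,0,-1,1],[0,0,0,0,0,-1,1],[0,0,0,0,0,-1,1],[0,0,0,0,0,-1,1],[0,0,0,0,0,-1,1],[0,0,0,0,0,-1,1],[0,0,0,0,0,-1,1],[0,0,0,0,0,-1,1],[0,0,0,0,0,-1,1],[0,0,0,0,0,-1,1],[0,0,0,0,0,-1,1],[0,0,0,0,0,-1,1],[0,0,0,0,0,-1,1],[0,0,0,0,0,-1,1]]'
python3 -m inch '[[0,0,0,0,0,-1,1],[0,0,0,0,0,-1,1],[0,0,0,0,0,-1,1],[0,0,0,0,0,-1,1],[0,0,0,0,0,-1,1],[0,0,0,0,0,-1,1],[0,0,0,0,0,-1,1],[0,0,0,0,0,-1,1],[0,0,0,0,0,-1,1],[0,0,0.1,0,0,-1,1],[0,0,0.4,0,0,-1,1],[0,0,0.6,0,0,-1,1],[0,0,0.6,0,0,-0.5,1],[0,0,0.3,0,0,0,1],[0,0,0,0,0,0,1],[0,0,0,0,0,0,1],[0,0,0,0,0,0,1]]'
python3 blk.py 0.074
python3 - <<'E'
from h import *
snap('wrist','w4.png'); print(status.state()['joints'])
E
```

```text
time: 14.2
ee_pos: [0.5233, -0.1781, 0.2592]
tool_rot: [180.0, 0.0, 122.5]
contact_force: [0.2, -0.4, 0.5]
finger_gap: 0.0854
grip_force: 0.0
time: 15.9
ee_pos: [0.524, -0.1789, 0.18]
tool_rot: [-180.0, 0.1, -175.3]
contact_force: [-0.2, 0.2, -0.3]
finger_gap: 0.0853
grip_force: 0.0
[ 277  206   62   58 2556]
centre 515.849365234375 -180.2207794189453 size 33.157249450683594 34.30385208129883 long axis deg -86.2343156337738
yaw 3.7656843662261963
pose [ 0.524  -0.1789  0.1799] [-1.7996e+02  1.0000e-01 -1.7527e+02] shift [ 0.21 -0.01  3.05] turn 0.19333798522718554
[-1.88605921e+01  1.81908201e+01 -4.92165964e+00  6.67904665e+01
  3.22235834e-03 -2.35942694e+01]
```

View pics/w4.png

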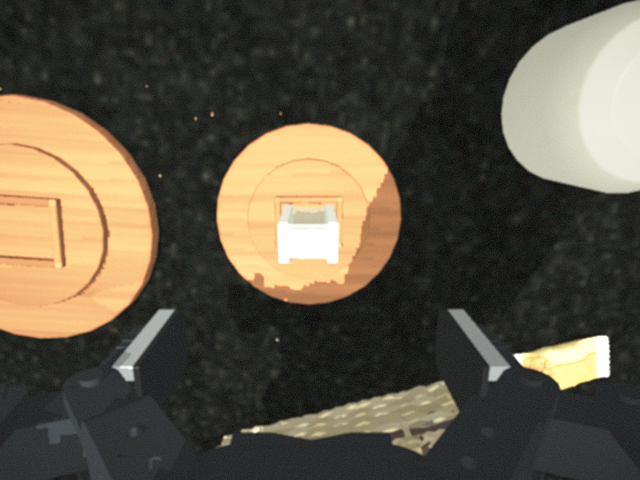

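The block is centred between the fingers. Its top face spans columns 277–340 and rows about 221–264, and the mask wrongly took in the side below it. I'll use the far edge of the top face, which is clean, and the outer column edges.

Run:
```python
from h import *
st=status.state(); W=cam('wrist',st); im=cv2.imread('pics/w4.png')[:,:,::-1].copy()
h=cv2.cvtColor(im,cv2.COLOR_RGB2HSV); m=((h[...,1]<40)&(h[...,2]>205)); m[:,:260]=0;m[:,360:]=0;m[:190]=0;m[300:]=0
for v in range(206,268,4): c=np.where(m[v])[0]; print(v,c.min() if len(c) else '',c.max() if len(c) else '',len(c),end=' | ')
v=[np.where(m[:,u])[0].max() for u in (279,283,334,338)]; print(v)
v0=np.mean(v[:2])+.5; v1=np.mean(v[2:])+.5
a=plane(W,281,v0,.074);b=plane(W,336,v1,.074); d=(b-a)[:2]; print('edge dir',np.degrees(np.arctan2(d[1],d[0])),a,b)
c=np.where(m[250])[0]; L=plane(W,c.min()-.5,250,.074);Rr=plane(W,c.max()+.5,250,.074); print('width',np.linalg.norm(L-Rr))
ctr=(L+Rr)[:2]/2; n=np.array([-d[1],d[0]])/np.linalg.norm(d); e=((a+b)/2)[:2]
s=np.dot(e-ctr,n); off=s-np.sign(s)*0.012; ctr2=ctr+n*off; print('centre',ctr2)
to([*ctr2,0.059])
```

```text
206 285 331 12 | 210 284 333 18 | 214 282 334 21 | 218 281 335 23 | 222 279 337 27 | 226 277 338 62 | 230 277 338 62 | 234 278 338 61 | 238 278 337 60 | 242 278 337 60 | 246 278 337 60 | 250 278 337 60 | 254 278 337 60 | 258 278 337 26 | 262 279 336 19 | 266   0 | [np.int64(262), np.int64(263), np.int64(262), np.int64(244)]
edge dir 105.02874830522425 [ 0.5336147  -0.19404093  0.074     ] [ 0.52532925 -0.16318117  0.074     ]
width 0.03409804983679569
centre [ 0.51778459 -0.1813583 ]
pose [ 0.5239 -0.179   0.1798] [-1.7996e+02  9.0000e-02 -1.7527e+02] shift [ 0.16 -0.05  3.02] turn None
```

Run:
```python
from h import *
st=status.state(); W=cam('wrist',st)
e=plane(W,307.7,263.2,.074); q=plane(W,307.7,222,.074); y=np.radians(st['tool_rot'][2]); tx=np.array([np.cos(y),np.sin(y)])
print('far',e,'near',q,'depth',np.dot((q-e)[:2],tx)); c=e[:2]+tx*0.012; print('centre',c,(e+q)/2)
print(plane(W,277.5,240,.074),plane(W,337.5,240,.074))
to([*c,0.059])
```

```text
far [ 0.53246556 -0.17877586  0.074     ] near [ 0.50834533 -0.18073185  0.074     ] depth 0.024199370890115236
centre [ 0.52050649 -0.17976615] [ 0.52040544 -0.17975385  0.074     ]
[ 0.52013315 -0.19688015  0.074     ] [ 0.51732505 -0.16312687  0.074     ]
pose [ 0.5239 -0.179   0.1798] [-1.7996e+02  9.0000e-02 -1.7527e+02] shift [ 0.09 -0.01  3.02] turn None
```

```bash
python3 -m inch '[[0.06,-0.01,0.3,0,0,0,1],[0,0,0.5,0,0,0,1],[0,0,0.6,0,0,0,1],[0,0,0.6,0,0,0,1],[0,0,0.5,0,0,0,1],[0,0,0.35,0,0,0,1],[0,0,0.15,0,0,0,1],[0,0,0.05,0,0,0,1],[0,0,0,0,0,0,1],[0,0,0,0,0,0,1],[0,0,0,0,0,0,1]]'
python3 - <<'E'
from h import *
to([0.5215,-0.1797,0.058]); print(status.state()['contact_force'])
E
```

```text
time: 17.1
ee_pos: [0.5215, -0.1795, 0.0574]
tool_rot: [-180.0, 0.1, -175.2]
contact_force: [1.1, 0.4, 0.5]
finger_gap: 0.0854
grip_force: 0.0
pose [ 0.5215 -0.1795  0.0574] [-1.7997e+02  6.0000e-02 -1.7525e+02] shift [-0.   -0.   -0.01] turn None
[1.09214011 0.44557994 0.46152874]
```

```bash
python3 -m inch '[[0,0,0,0,0,0,0.5],[0,0,0,0,0,0,0.2],[0,0,0,0,0,0,0],[0,0,0,0,0,0,-0.1],[0,0,0,0,0,0,-0.15],[0,0,0,0,0,0,-0.2],[0,0,0,0,0,0,-0.3],[0,0,0,0,0,0,-1],[0,0,0,0,0,0,-1],[0,0,0,0,0,0,-1],[0,0,0,0,0,0,-1],[0,0,0,0,0,0,-1]]'
```

```text
time: 18.3
ee_pos: [0.5212, -0.1795, 0.0569]
tool_rot: [-180.0, 0.0, -175.2]
contact_force: [-0.5, -0.1, 4.9]
finger_gap: 0.0332
grip_force: 59.9
```

Gripped at 33 mm. Lifting straight up.

```bash
python3 -m inch '[[0,0,-0.05,0,0,0,-1],[0,0,-0.1,0,0,0,-1],[0,0,-0.2,0,0,0,-1],[0,0,-0.3,0,0,0,-1],[0,0,-0.4,0,0,0,-1],[0,0,-0.5,0,0,0,-1],[0,0,-0.5,0,0,0,-1],[0,0,-0.5,0,0,0,-1],[0,0,-0.5,0,0,0,-1],[0,0,-0.5,0,0,0,-1],[0,0,-0.5,0,0,0,-1],[0,0,-0.4,0,0,0,-1],[0,0,-0.2,0,0,0,-1],[0,0,0,0,0,0,-1],[0,0,0,0,0,0,-1]]'
python3 - <<'E'
from h import *
im=cv2.imread('pics/s3.png'); g=im[300:420,230:320]
cv2.imwrite('pics/t3.png',cv2.resize(g,None,fx=5,fy=5,interpolation=cv2.INTER_CUBIC)); to([0.432,0.195,0.24],-33.6)
E
```

```text
time: 19.8
ee_pos: [0.5208, -0.1793, 0.2424]
tool_rot: [180.0, -0.0, -175.2]
contact_force: [-0.1, 0.2, -0.7]
finger_gap: 0.0338
grip_force: 59.6
pose [ 0.5208 -0.1793  0.2424] [ 1.7998e+02 -2.0000e-02 -1.7524e+02] shift [1.44 9.51 0.06] turn 7.671596602737543
```

```bash
python3 -m inch '[[0,0.1,0,0,0,0,-1],[0,0.3,0,0,0,0,-1],[0.01,0.5,0,0,0,0,-1],[0.01,0.7,0,0,0,0,-1],[0.01,0.8,0,0,0,0,-1],[0.01,0.8,0,0,0,0,-1],[0.01,0.8,0,0,0,0,-1],[0.01,0.8,0,0,0,0,-1],[0.01,0.8,0,0,0,0,-1],[0,0.8,0,0,0,0,-1],[0,0.8,0,0,0,0,-1],[0,0.6,0,0,0,0,-1],[0,0.4,0,0,0,0,-1],[0,0.2,0,0,0,0,-1],[0,0.04,0,0,0,0,-1],[0,0,0,0,0,0,-1]]'
python3 -m inch '[[0,0,0,0,0,0.3,-1],[0,0,0,0,0,0.7,-1],[0,0,0,0,0,1,-1],[0,0,0,0,0,1,-1],[0,0,0,0,0,1,-1],[0,0,0,0,0,1,-1],[0,0,0,0,0,1,-1],[0,0,0,0,0,0.8,-1],[0,0,0,0,0,0.6,-1],[0,0,0,0,0,0.27,-1],[0,0,0,0,0,0,-1],[0,0,0,0,0,0,-1],[0,0,0,0,0,0,-1]]'
python3 - <<'E'
from h import *
import json
st=status.state(); print(st['ee_pos'],st['tool_rot'],st['joints']); snap('wrist','w5.png'); np.savez('w5.npz',p=st['ee_pos'],r=st['tool_rot'])
W=cam('wrist',st)
for x in (-.085,.085):
  for y in (-.04,.04):
    a=np.radians(146.4); print(proj(W,[.432+x*np.cos(a)-y*np.sin(a),.195+x*np.sin(a)+y*np.cos(a),.012]))
E
```

```text
time: 21.4
ee_pos: [0.4899, 0.1567, 0.2425]
tool_rot: [-180.0, -0.0, -175.2]
contact_force: [0.3, -0.1, -0.8]
finger_gap: 0.0334
grip_force: 59.7
time: 22.7
ee_pos: [0.4902, 0.1567, 0.2427]
tool_rot: [180.0, -0.0, 146.4]
contact_force: [-0.3, 0.4, -0.6]
finger_gap: 0.0336
grip_force: 59.5
[0.49024411 0.15667701 0.24272998] [ 1.79998801e+02 -5.56968340e-03  1.46427099e+02] [ 1.77204987e+01  1.27868173e+01 -3.03572899e+00  7.41800009e+01
  5.09616120e-03  5.12933997e+01]
[354.96584903 226.32033493]
[262.4692544  226.25302843]
[361.51003377   7.30217665]
[255.67114719   7.21046417]
```

View pics/w5.png

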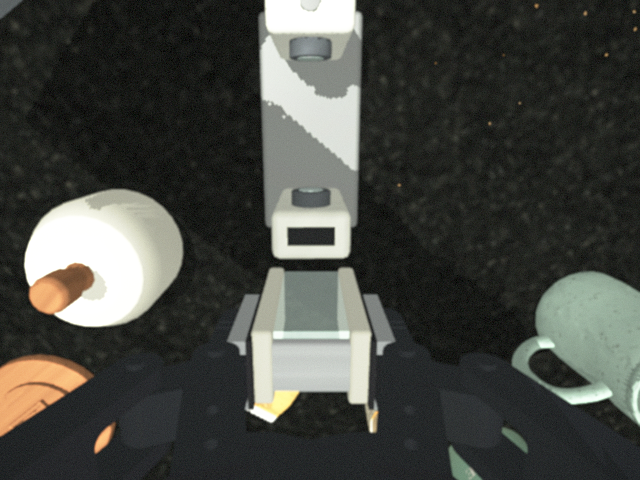

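Seen from the wrist, the tester's axis runs along column 311. The near lens is at (311,197) and the far one at (310,50), with plate edges at columns 261–265 and 358–361 and the near plate end at row 226. The block hangs upright at (310,330) with its plates against the pads; the windows are clear. Fitting the plate edges.

Run:
```python
from h import *
d=np.load('w5.npz'); st=dict(ee_pos=d['p'],tool_rot=d['r']); W=cam('wrist',st)
g=cv2.imread('pics/w5.png',0).astype(float); g=cv2.GaussianBlur(g,(3,3),0)
L=[];R=[]
for v in range(60,216,3):
    dx=np.diff(g[v]); 
    L.append(plane(W,250+dx[250:275].argmax()+.5,v,.012)[:2]); R.append(plane(W,350+dx[350:372].argmin()+.5,v,.012)[:2])
def fit(P):
    vx,vy,x,y=cv2.fitLine(np.float32(P)*1000,cv2.DIST_HUBER,0,.01,.01).ravel(); return np.degrees(np.arctan2(vy,vx))%180,np.array([x,y])/1000
aL,pL=fit(L);aR,pR=fit(R); a=np.radians((aL+aR)/2); ux=np.array([np.cos(a),np.sin(a)]);uy=np.array([-ux[1],ux[0]])
print('angles',aL,aR,'width',np.dot(pL-pR,uy)); yc=np.dot(pL+pR,uy)/2
E=[]
for u in list(range(266,270))+list(range(353,357)):
    dv=np.diff(g[:,u]); v=215+dv[215:240].argmin()+.5; E.append(np.dot(plane(W,u,v,.012)[:2],ux)); 
print('near end s',np.round(E,4)); sc=np.median(E)+.085
def pt(s,y): return s*ux+y*uy
c=pt(sc,yc); print('centre from plate',c,'beam at z .09; yaw',np.degrees(a))
# lens ends
for n,lo,hi in (('near',175,200),('far',50,75)):
    pr=np.diff(g[:,303:318].mean(1)); print(n,[(v,round(pr[v],1)) for v in range(lo,hi) if abs(pr[v])>6])
for s in(-.04,.04):
  for z in(.077,.09,.103): print(s,z,proj(W,[*(c+s*ux),z]))
# tower tops predicted
for s in(-.085,-.04,.04,.085): print(s,proj(W,[*(c+s*ux),.114]))
to([*c,.104],np.degrees(a))
```

```text
angles 146.62572 146.82137 width 0.07904759
near end s [-0.3383 -0.3392 -0.3392 -0.3392 -0.3395 -0.3396 -0.3387 -0.3387]
centre from plate [0.43273608 0.19609711] beam at z .09; yaw 146.72354
near [(187, np.float64(6.1)), (188, np.float64(10.4)), (189, np.float64(6.7)), (190, np.float64(-11.7)), (191, np.float64(-28.8)), (192, np.float64(-22.1))]
far [(52, np.float64(-7.1)), (53, np.float64(-11.9)), (55, np.float64(17.1)), (56, np.float64(12.4)), (57, np.float64(-7.9)), (58, np.float64(-13.0))]
-0.04 0.077 [310.49176879 184.32866173]
-0.04 0.09 [310.47974275 186.98813899]
-0.04 0.103 [310.46657411 189.90029473]
0.04 0.077 [309.85343339  58.38801108]
0.04 0.09 [309.80898848  55.0775201 ]
0.04 0.103 [309.75994475  51.42448478]
-0.085 [310.8178428  263.57663107]
-0.04 [310.45441325 192.58958669]
0.04 [309.71430111  48.02470542]
0.085 [309.23404602 -45.7814611 ]
pose [0.4902 0.1567 0.2427] [180.    -0.   146.42] shift [1.74 0.02 3.47] turn -0.05983730363894892
```

Run:
```python
from h import *
p=camera_params('wrist');f=K(p);M=np.linalg.inv(np.array(p['T_tool_cam']))
def pj(x,y,z): q=M@[x,y,z,1]; return np.round([p['cx']+f*q[0]/q[2],p['cy']+f*q[1]/q[2]],1)
for z in(-.0171,.0389):
  for x in(.012,.010,-.012): print(z,x,pj(x,-.017,z),pj(x,-.011,z),pj(x,.011,z),pj(x,.017,z))
g=cv2.imread('pics/w5.png',0).astype(int)
for cs in [(258,264),(355,361),(295,325)]:
    m=g[:,cs[0]:cs[1]].mean(1); d=np.diff(m); print(cs,[(v,round(d[v],0)) for v in range(255,425) if abs(d[v])>5])
for v in (300,345,375): 
    d=np.diff(g[v-1:v+2].mean(0)); print(v,[(u,round(d[u])) for u in range(230,395) if abs(d[u])>12])
```

```text
-0.0171 0.012 [244.7 335.9] [266.2 335.9] [345.  335.9] [366.5 335.9]
-0.0171 0.01 [245.  342.3] [266.4 342.3] [344.9 342.3] [366.2 342.3]
-0.0171 -0.012 [248.2 409.5] [268.5 409.5] [343.2 409.5] [363.6 409.5]
0.0389 0.012 [265.5 269.6] [280.2 269.6] [334.2 269.7] [348.9 269.7]
0.0389 0.01 [265.7 274.3] [280.3 274.3] [334.1 274.3] [348.8 274.3]
0.0389 -0.012 [267.2 323.3] [281.3 323.3] [333.4 323.3] [347.5 323.3]
(258, 264) [(261, np.float64(7.0)), (262, np.float64(-8.0)), (270, np.float64(-5.0)), (277, np.float64(7.0)), (286, np.float64(6.0)), (292, np.float64(11.0)), (293, np.float64(20.0)), (294, np.float64(14.0)), (299, np.float64(5.0)), (300, np.float64(6.0)), (301, np.float64(5.0)), (303, np.float64(7.0)), (329, np.float64(8.0)), (330, np.float64(13.0)), (331, np.float64(15.0)), (332, np.float64(8.0)), (333, np.float64(6.0)), (402, np.float64(-6.0)), (405, np.float64(10.0)), (406, np.float64(10.0)), (407, np.float64(8.0)), (415, np.float64(-18.0)), (416, np.float64(-39.0)), (417, np.float64(-68.0)), (418, np.float64(-65.0)), (419, np.float64(-28.0))]
(355, 361) [(273, np.float6
[... 1262 characters left out ...]
, (392, np.float64(-38.0)), (393, np.float64(-11.0))]
300 [(241, 35), (242, 36), (243, 19), (256, -23), (257, -36), (259, 46), (260, 44), (261, 20), (283, -19), (284, -23), (336, 20), (337, 22), (360, -32), (361, -51), (362, -20), (363, 22), (364, 33), (365, 12), (378, -29), (379, -35), (380, -21)]
345 [(234, 24), (235, 26), (236, 33), (237, 21), (238, 16), (244, -46), (245, -51), (246, -28), (250, 42), (251, 66), (252, 50), (253, 23), (270, -15), (271, -14), (350, 13), (368, -37), (369, -60), (370, -60), (371, -22), (375, 41), (376, 61), (377, 24), (383, -18), (384, -28), (385, -31), (386, -30), (387, -15)]
375 [(251, 28), (252, 62), (253, 59), (254, 32), (367, -48), (368, -63), (369, -52)]
```

Allowing for a ~1.2 mm calibration offset (from the two opposed block views), I shift about 68.5 mm along tool x, lower to hover above the gap, and check the relative position.

```bash
python3 -m inch '[[0.1,0,0,0,0,-0.06,-1],[0.25,0,0,0,0,0,-1],[0.4,0,0,0,0,0,-1],[0.4,0,0,0,0,0,-1],[0.3,0,0.1,0,0,0,-1],[0.2,0,0.3,0,0,0,-1],[0.06,0,0.4,0,0,0,-1],[0,0,0.4,0,0,0,-1],[0,0,0.4,0,0,0,-1],[0,0,0.2,0,0,0,-1],[0,0,0,0,0,0,-1],[0,0,0,0,0,0,-1],[0,0,0,0,0,0,-1]]'
cat > chk.py <<'E'
from h import *
import sys
st=status.state(); im=snap('wrist',sys.argv[1]); snap('scene','s'+sys.argv[1]); snap('side','d'+sys.argv[1])
print(st['ee_pos'],st['tool_rot'],st['contact_force'],st['finger_gap']); W=cam('wrist',st)
y=np.radians(146.72); ux=np.array([np.cos(y),np.sin(y)]); c=np.array([.43274,.1961])
for s in(-.04,.04): print('lens',s,[np.round(proj(W,[*(c+s*ux),z]),1) for z in(.077,.09,.103)])
g=cv2.GaussianBlur(cv2.imread('pics/'+sys.argv[1],0),(3,3),0).astype(int)
for v in range(20,480,20):
    d=np.diff(g[v-1:v+2].mean(0)); print(v,[(u,round(d[u])) for u in range(200,430) if abs(d[u])>14 and abs(d[u])==abs(d[u-3:u+4]).max()])
m=g[:,300:322].mean(1); d=np.diff(m); print([(v,round(d[v])) for v in range(3,470) if abs(d[v])>6 and abs(d[v])==abs(d[v-3:v+4]).max()])
E
python3 chk.py w6.png
```

```text
time: 24.05
ee_pos: [0.4334, 0.1947, 0.1715]
tool_rot: [179.9, 0.0, 146.7]
contact_force: [-0.0, 0.6, -1.1]
finger_gap: 0.0331
grip_force: 59.6
[0.43340533 0.19467327 0.17147509] [1.79937685e+02 3.44824931e-02 1.46710639e+02] [-0.01950873  0.59047157 -1.13471121] 0.03308217524336799
lens -0.04 [array([309.5, 321.7]), array([309.4, 332.5]), array([309.4, 344.7])]
lens 0.04 [array([309.4, 180.2]), array([309.3, 183.6]), array([309.3, 187.4])]
20 []
40 []
60 []
80 []
100 [(252, 62), (366, -57)]
120 [(248, 46), (370, -41)]
140 [(249, 46), (297, -15), (320, 14), (366, -45)]
160 [(253, 31), (365, -43)]
180 [(250, 29), (283, -20), (336, 16), (368, -27)]
200 [(251, 31), (339, 21), (344, 15), (367, -42)]
220 [(252, 31), (367, -30)]
240 [(253, 27), (366, -28)]
260 [(253, 28), (365, -29)]
280 [(254, 30), (365, -29)]
300 [(242, 29), (260, 35), (361, -37), (379, -29)]
320 [(234, 25), (254, 38), (367, -38), (387, -25)]
340 [(226, 22), (245, -30), (251, 59), (271, -20), (350, 20), (370, -59), (376, 30), (394, -26)]
360 [(252, 58), (369, -57)]
380 [(253, 57), (368, -57)]
400 [(245, 19), (254, 51), (280, -57), (338, 59), (367, -53), (375, -18)]
420 [(263, 49), (354, -48)]
440 []
460 []
[(92, 68), (119, -8), (145, 11), (169, -40), (185, -7), (190, 7), (271, 12), (324, -12), (330, 26), (338, -33), (343, 12), (392, -55), (412, 61), (424, -59)]
```

Run:
```python
from h import *
for i in range(2):
    p=camera_params('wrist'); T=np.array(p['T_tool_cam']); print(p['cx'],p['cy'],T[:3,3],K(p)); M=np.linalg.inv(T); print(M@[0,0,-.0171,1])
```

```text
310.7845626534858 243.18879524142125 [ 0.06851857  0.00142388 -0.12306246] 420.0418556161006
[-0.00144837  0.03742727  0.12050713  1.        ]
310.7845626534858 243.18879524142125 [ 0.06851857  0.00142388 -0.12306246] 420.0418556161006
[-0.00144837  0.03742727  0.12050713  1.        ]
```

Run:
```python
from h import *
st=dict(ee_pos=np.array([.5239,-.1789,.1799]),tool_rot=[-179.96,.09,-175.27]); W=cam('wrist',st); print('cam z',(-W[3].T@W[4]))
im=cv2.imread('pics/w4.png'); h=cv2.cvtColor(im,cv2.COLOR_BGR2HSV)
def circ(X):
    A=np.c_[2*X,np.ones(len(X))]; s=np.linalg.lstsq(A,(X**2).sum(1),rcond=None)[0]; return s[:2],np.sqrt(s[2]+s[0]**2+s[1]**2)
g=im[:,:,2].astype(float); P=[]
for t in np.radians(np.arange(-160,-20,4)):   # upper arc: rim far from camera side walls
    rr=np.arange(75,110,.5); u=309+rr*np.cos(t); v=213+rr*np.sin(t)
    p=cv2.remap(g.astype('f4'),u.astype('f4')[None],v.astype('f4')[None],1)[0]; p=cv2.GaussianBlur(p[None],(5,1),0)[0]; k=np.diff(p).argmin(); P.append(plane(W,u[k],v[k],.012)[:2])
print('upper',circ(np.array(P)))
P=[]
for t in np.radians(np.arange(20,160,4)):
    rr=np.arange(75,110,.5); u=309+rr*np.cos(t); v=213+rr*np.sin(t)
    p=cv2.remap(g.astype('f4'),u.astype('f4')[None],v.astype('f4')[None],1)[0]; p=cv2.GaussianBlur(p[None],(5,1),0)[0]; k=np.diff(p).argmin(); P.append(plane(W,u[k],v[k],.012)[:2])
print('lower',circ(np.array(P)))
```

```text
cam z [ 0.45529772 -0.18306135  0.30285366]
upper (array([ 0.51920513, -0.17970104]), np.float64(0.06511027919917303))
lower (array([ 0.5191432 , -0.17970681]), np.float64(0.06509702222489373))
```

Run:
```python
from h import *
p=camera_params('wrist'); f=K(p); 
def ray(u,v,z,dz=-.0043):   # tool-frame point at tool z
    T=np.array(p['T_tool_cam']); T[2,3]+=dz; d=T[:3,:3]@[(u-p['cx'])/f,(v-p['cy'])/f,1]; return T[:3,3]+d*(z-T[2,3])/d[2]
# block in hand: top edges z=-.0171, near 331,far 403.5
for dz in(0,-.0043): print('block x',dz,ray(310.5,331,-.0171,dz)[0],ray(310.5,403.5,-.0171,dz)[0],'y',ray(311,370,-.0171,dz)[1])
# w5: pose (.4902,.1567,.2427) ; plate near end v ~226
g=cv2.GaussianBlur(cv2.imread('pics/w5.png',0),(3,3),0).astype(float)
vs=[215+np.diff(g[:,u])[215:240].argmin()+.5 for u in [266,267,268,269,353,354,355,356]]; v=np.median(vs); print(v)
for dz in(0,-.0043):
    z=.2427-.012; e=ray(311,v,z,dz); L=ray(262.6,100,z,dz); R=ray(360.4,100,z,dz)
    print('w5 tester centre x',e[0]+.085,'y',(L+R)[1]/2)
    print(' lens near',[ray(310.5,190,.2427-q,dz)[0] for q in(.09,.103)],'far top',ray(310,56,.2427-.103,dz)[0])
    print('w6 far lens top end',[ray(310,vv,.1715-.103,dz)[0] for vv in(186,190)])
d=np.diff(g[:,300:322].mean(1)); print([(v,round(d[v])) for v in range(20,260) if abs(d[v])>5])
g=cv2.GaussianBlur(cv2.imread('pics/w6.png',0),(3,3),0)[:,300:322].mean(1); print(np.round(g[140:200]).astype(int), np.round(g[405:430]).astype(int))
```

```text
block x 0 0.013494691714171454 -0.009957118961947134 y 0.001509673132119638
block x -0.0043 0.011261800391049195 -0.013141694324853723 y 0.0015131547396164619
226.5
w5 tester centre x 0.06950965549683254 y 0.0020052719749357253
 lens near [np.float64(0.027712983285087305), np.float64(0.029636641020519126)] far top 0.10725344861967609
w6 far lens top end [np.float64(0.04200233879522136), np.float64(0.04017230190190943)]
w5 tester centre x 0.06848852307305155 y 0.0020123388488615217
 lens near [np.float64(0.027076696495675248), np.float64(0.029000354231107063)] far top 0.10788732906594597
w6 far lens top end [np.float64(0.041407129369591095), np.float64(0.03953601366327733)]
[(30, -7), (31, -15), (32, -21), (33, -21), (34, -16), (35, -17), (36, -17), (37, -8), (52, -6), (53, -11), (55, 14), (56, 13), (58, -11), (79, 6), (83, 5), (84, 9), (85, 12), (86, 9), (93, 6), (94, 8), (95, 7), (131, -6), (132, -7), (136, -6), (137, -7), (138, -6), (188, 9), (190, -14), (191, -26), (192, -17), (205, 10), (206, 23), (207, 26), (208, 18), (209, 12), (210, 11), (211, 11), (212, 9), (213, 6), (224, -7), (225, -32), (226, -61), (227, -60), (228, -30), (229, -5), (242, 9), (243, 35), (244, 58), (245, 55), (246, 29), (247, 7), (255, -9), (256, -29), (257, -53), (258, -60), (259, -40)]
[221 221 220 220 223 230 240 250 254 255 255 255 255 255 255 255 255 255
 255 255 255 255 254 254 254 253 253 249 234 199 159 136 131 132 133 133
 134 134 134 135 136 136 137 137 135 130 123 116 111 110 114 121 126 129
 129 129 129 129 129 129] [ 33  33  34  33  33  34  49  93 153 200 219 221 220 220 220 219 218 216
 202 165 106  55  33  32  32]
```

The camera turns out to sit about 4 mm higher than calibrated: stand, plate and block widths all agree on that, and it means the block has not slipped. Applying +0.7 mm and -0.8 mm and lowering into the gap.

```bash
python3 -m inch '[[0.02,-0.02,0,0,0,0,-1],[0,0,0.1,0,0,0,-1],[0,0,0.15,0,0,0,-1],[0,0,0.2,0,0,0,-1],[0,0,0.2,0,0,0,-1],[0,0,0.2,0,0,0,-1],[0,0,0.2,0,0,0,-1],[0,0,0.2,0,0,0,-1],[0,0,0.2,0,0,0,-1],[0,0,0.15,0,0,0,-1],[0,0,0.1,0,0,0,-1],[0,0,0,0,0,0,-1],[0,0,0,0,0,0,-1],[0,0,0,0,0,0,-1],[0,0,0,0,0,0,-1]]'
python3 chk.py w7.png | grep -v '\[\]$'
python3 - <<'E'
from h import *
b=cv2.imread('pics/sw7.png')[300:420,220:330]; c=cv2.imread('pics/dw7.png')[270:360,310:410]; w=cv2.imread('pics/w7.png')[:,150:480]
o=np.zeros((480,790,3),'u1'); o[:,:330]=w; o[:240,335:555]=cv2.resize(b,(220,240)); o[:216,560:790]=cv2.resize(c,(230,216)[:2],interpolation=3)
o[245:480,335:790]=cv2.resize(b[5:100,:],(455,235),interpolation=cv2.INTER_CUBIC); cv2.imwrite('pics/f.png',o)
E
```

```text
time: 25.7
ee_pos: [0.4321, 0.1943, 0.103]
tool_rot: [180.0, 0.0, 146.7]
contact_force: [-0.4, 0.1, -0.2]
finger_gap: 0.0335
grip_force: 59.6
[0.43214265 0.19426357 0.10302485] [1.79968001e+02 1.47410274e-02 1.46707251e+02] [-0.37507576  0.1154919  -0.24492027] 0.033474554503240495
lens -0.04 [array([311.7, 398.4]), array([311.8, 419.8]), array([312. , 444.7])]
lens 0.04 [array([311.9, 206.5]), array([312. , 213.8]), array([312.2, 222.5])]
80 [(231, 19), (394, -18)]
100 [(220, 50), (405, -44)]
120 [(221, 46), (300, -20), (324, 28), (404, -41)]
140 [(222, 51), (290, -39), (335, 38), (403, -43)]
160 [(223, 51), (296, -16), (302, -16), (326, 23), (401, -41)]
180 [(224, 33), (240, 25), (400, -44)]
200 [(235, 18), (388, -19)]
220 [(236, 19), (386, -26)]
240 [(237, 18), (385, -21)]
260 [(238, 18), (384, -18)]
280 [(239, 19), (383, -17)]
300 [(240, 20), (260, 25), (361, -23), (383, -19)]
320 [(234, 18), (254, 26), (367, -25), (387, -17)]
340 [(226, 17), (245, -20), (251, 41), (370, -39), (376, 19), (394, -16)]
360 [(252, 39), (369, -38)]
380 [(253, 38), (368, -39)]
400 [(254, 35), (367, -36)]
420 [(254, 28), (280, -20), (291, 16), (332, -16), (343, 21), (369, -26)]
[(77, 40), (117, -29), (162, 26), (195, -27), (226, 10), (271, 8), (330, 23), (338, -28), (343, 8), (391, -7), (402, -21), (408, 13), (437, -25)]
```

View pics/f.png

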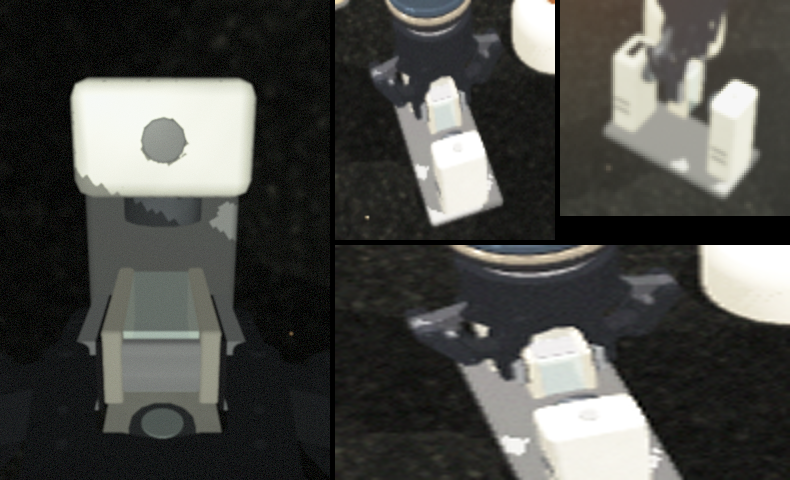

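The final views show the block upright in the gap, centred on column 311 between the far lens (312,210) and the near tower (312,425), with its windows facing the lenses and nothing touching. One last numeric check of x.

Run:
```python
from h import *
p=camera_params('wrist'); f=K(p); T=np.array(p['T_tool_cam']); T[2,3]-=.0043
def ray(u,v,z):
    d=T[:3,:3]@[(u-p['cx'])/f,(v-p['cy'])/f,1]; return T[:3,3]+d*(z-T[2,3])/d[2]
zt=.103
print('far tower top outer/inner',ray(312,77,zt-.114)[0],ray(312,195,zt-.114)[0],'far lens end top',ray(312,226,zt-.103)[0],'near tower outer', ray(312,437,zt-.114)[0])
print('block',ray(310,331,-.0171)[0],ray(310,403.5,-.0171)[0])
g=cv2.imread('pics/w7.png',0)[:,305:318].mean(1); print(np.round(g[190:235]).astype(int)); print(np.round(g[395:445]).astype(int))
g6=cv2.imread('pics/w6.png',0)[:,305:318].mean(1)
print('w6: far tower outer/inner, near tower inner/outer',[round(ray(310,v,.1715-.114)[0],4) for v in(92,169,412,424)])
```

```text
far tower top outer/inner 0.08065034384346435 0.04990202913491074 far lens end top 0.038432889130697895 near tower outer -0.03052507251719412
block 0.011261050148160034 -0.013142603886514531
[215 209 203 197 183 161 132 105  89  87  87  85  86  85  86  87  85  86
  87  85  86  81  75  70  65  62  61  60  57  55  54  53  53  54  53  55
  63  75  81  82  82  82  82  82  83]
[105 105 105 105 107 106 105  89  62  42  36  35  41  61  76  83  85  84
  84  85  85  84  83  84  84  82  83  84  83  83  83  83  84  83  84  83
  82  83  83  85  92 104  97  64  30  19  21  19  17  20]
w6: far tower outer/inner, near tower inner/outer [np.float64(0.082), np.float64(0.0503), np.float64(-0.0735), np.float64(-0.0808)]
```

The tester centre is at -0.3 to -0.7 mm and the block at -0.9 mm in tool x. They agree to about 0.5 mm in x and about 0.3 mm in y, so I'm handing in.

Run:
```python
from h import *
print(r.hand_in())
```

```text
the job is handed in; nothing more can be done
None
```

I handed in the job with the lid upright on the bare worktop and the block held upright by its frosted faces in the tester gap; by my measurements its windows are centred between the lenses to about 0.5 mm, and the result has not come back.

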